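# Square-check two faces of a manifold block against the dial gauge stop

## Robot

A 6-joint arm with a two-finger parallel gripper is mounted at the origin on the work surface. World frame = base frame: x ahead of the robot, y to its left, z up, the work surface at z = 0. Lengths are in m, angles in rad, forces in N, time in s.
With the tool pointing down it reaches from about 0.35 to 0.975 m from the base axis. Payload 4.9 kg.
Tool frame: the origin (TCP) lies at the very end of the fingers, on their centre line; the grasp point (between the pads) lies 19 mm behind it (ctrl.tcp_to_grasp is the z of the grasp point in the tool frame, in m); z points along the fingers, y is the line along which they close (so a half turn about z gives the same grasp; the last joint's range is limited). The gripper opens to 85 mm and grips with 20 to 120 N. Pads are 22 mm wide; open, the fingers measure 114 mm over their backs; the gripper's body (76 mm by 85 mm) begins 54 mm behind the grasp point. The pads swing forward as they close: fully open they stand 13 mm farther back than shut.
Start: joints at [-1.317, 0.053, 1.613, -0, 1.476, -0.119], TCP at [0.228, -0.582, 0.231] pointing down, gripper open.
Joint ranges: [-3.01, 3.01], [-1.01, 2.22], [0.06, 2.58], [-1.02, 4.17], [0.09, 2.62], [-3.14, 3.14]. Speed limits (rad/s): [2.57, 2.57, 3.14, 3.14, 3.14, 3.14].

## Interface

Orientations are given as a rotation vector (axis times angle).
In Python, from station import ctrl, eyes, job, nets gives the robot as it stands. The module is installed in compiled form; this text tells all that it offers.
- The arm moves only by the tool jog_arm, never from a script. Its argument "commands" is one flat list of numbers, 7 for each row, row after row: the shift along the tool's x, y, z each as a share of 0.06 m, from -1 to 1, then the turn, a rotation vector about the tool's x, y, z each as a share of 0.1 rad, from -1 to 1, then the finger opening in mm, from 0 to 85.4. In form: [x, y, z, ax, ay, az, grip, x, y, z, ax, ay, az, grip, ...]. A call has 1 to 20 rows; each row shifts and turns the commanded pose from where the row before left it, along the tool's axes as they then stand; what a row does not reach is not made up. A row lasts 1/8 s, in which the tool goes at most 62.5 mm and 10.7 degrees, less where a joint would pass 70% of its speed; a pose out of reach is approached as far as the arm can. A call with a number of a shift or a turn outside -1 to 1 is refused whole. A call with a gripper value outside its range is refused whole. The fingers move at their own pace and stop on an object; "newtons" is the grip in N (left out, the last holds). Time passes only in rows, so rows that do not move let the fingers close. It gives the time, the measured TCP pose, the force, the opening and the grip force at its end, in the units of the state.
- ctrl.get_obs(): the state, without advancing time (a new reading comes with each control period).
- eyes.get_image(name): name is "scene" or "top"; returns a dict with "image" (420x560x3 uint8, red, green, blue), "z_map" (420x560 float32, m along the optical axis (not along the pixel's ray), 0 where there is no reading), "K" (3x3 intrinsics, pixels), "cam_to_world" (4x4, takes a point from camera to world coordinates). Camera axes: x right, y up, looking along -z (the intrinsics and any distortion apply to the point x, -y, -z); pixel columns grow to the right and rows downward; lengths in m; the calibration is good to about 2 mm. A picture is of the moment at which its call begins.
- job.finish_job(): hands the job in; it is judged then, once.
Trained networks look in the newest picture that a camera, given by its name, has taken for a name from the list of things; names that differ only in an ending like _2 or _b are one class to them, and where a whole thing is asked for, a point or a joint stands for the part that bears it (a point fixed in the world has none). Each returns a list of dicts, best first, with "p" (0 to 1); they miss things now and then, are a little off and sometimes report something else, mostly with a low value. They report only what shows in the picture. A call takes as long as a camera call. They do not tell look-alikes from the thing itself.
- nets.silhouettes(camera, name): "mask" (420x560 bool, what is visible of it) and "bbox" ([left, top, right, bottom] in pixels, round what is visible of it).
The state is a dict: "t": time; "q": joint angles; "dq": joint speeds; "effort": joint torques, N m; "tool_pos": TCP position; "tool_rot": TCP orientation; "contact_force": force on the tool from outside, world axes, zero at the start; "wrist_torque": the same for the moment, N m; "opening": finger opening in m; "grip_force": force on a finger pad.
Only numpy, scipy, OpenCV 4.12 (cv2) and the standard library are available. Lean on these libraries where they do the work, as an engineer would, in place of code of your own. Each camera call takes 0.05 s, during which the arm holds its last target. There are 200 camera calls.

## Task

Lift the wash bottle off the granite plate and stand it upright in the free half of the white spill tray. Then check the white manifold block with the squareness gauge: slide it gently, blue-marked face first, flat against the gauge's steel stop bar with the plunger near the middle of that face (within about 15 mm) and keep it there for a second; then back it off, turn it a quarter turn on the plate and do the same with the orange-marked face, and leave it resting there. Leave everything else where it stands.

Things in the scene. Friction and masses are not known exactly. Their poses are not given: they have to be found in the camera images.
- plate: Fixed dark granite surface plate, 457 x 457 mm, 50 mm thick, on the bench. Origin: centre of its underside (on the bench); x and y along its edges. Its top is at height 50 mm. Its place and yaw vary.
- gauge: Fixed squareness gauge on the plate. Origin: plate's top, middle of the stop bar's front face; +x backwards into the gauge (blocks slide along +x on to the bar). Steel stop bar 50 mm wide (y), 20 high, 12 deep; behind it blue base 16 high, 44 wide to x=70, then 80 wide to x=140. Flat dial case 56 across at x=64, top 46 above the plate. Column 72 high at x=115. Free plate on both sides of the bar.
- plunger (a joint): Travel of the indicator's brass plunger, m: 0 = fully out, grows as it is pressed in (towards the gauge's +x), 0.010 at most; a light spring (about 0.4 N out, 0.6 N at 4 mm). With a face flat against the stop bar it reads about 0.004. The red needle on the dial turns with it.
- plunger_tip (a point): Rounded tip of the 6 mm plunger, 33 mm above the plate, straight above the middle of the stop bar; when free it stands out 4 mm in front of the bar's face.
- block: The workpiece: white plastic valve manifold block, loose on the plate, 90 mm along its x, 130 along its y, 45 high, 0.6 to 0.93 kg; too wide to grip from above, so it is pushed (friction on the granite near 0.6). Origin: centre of its underside. Its +x face (130 wide) has the blue mark, its +y face (90 wide) the orange mark; blue and orange strips lie on top along those two edges.
- blue_face (a point): Middle of the block's blue-marked face (block +x side, 22.5 mm above its underside); its axes are those of the block.
- orange_face (a point): Middle of the block's orange-marked face (block +y side, 22.5 mm above its underside); its axes are those of the block.
- bottle: The wash bottle that stands on the plate in front of the stop bar: white body 60 mm across up to 84 mm high, shoulder to a 32 mm neck, red round cap 38 mm across from 110 to 132 mm height, thin red nozzle rising from the cap to 160 mm and reaching out 62 mm along its +x. 0.13 to 0.2 kg. Origin: centre of its underside.
- bottle_cap (a point): Middle of the red cap of the wash bottle, 121 mm above its underside, on its axis: the place to grip it from above, with the fingers closing along the bottle's y (clear of the nozzle).
- tray: Fixed white spill tray on the bench, to the left or the right of the plate: 220 mm along its x, 112 mm along its y, rim 18 mm high, walls and floor 4 mm. Origin: centre of its underside. A second wash bottle stands in its +x half; the -x half is free (middle of the free half at x = -55 mm).
- bottle2: Bystander: the second, identical wash bottle, in the tray's +x half. Origin: centre of its underside; nozzle along its +x.
- tissues: Bystander: green and white tissue box 115 x 115 x 84 mm on the bench on the side of the plate that the tray leaves free. Origin: centre of its underside.
- vblock: Bystander on the plate, beside the gauge: steel V-block 60 x 50 x 42 mm. Origin: centre of its underside.
- pgauge: Bystander on the plate, beside the gauge: round pressure gauge lying on its back, 62 mm across, 28 mm high, with a brass stem that reaches out to 57 mm along its -x. Origin: centre of its underside.
- spanner: Bystander: steel spanner 160 mm long, lying on the bench in front of the plate. Origin: on its underside; it lies along its x.
- beaker: Bystander: clear plastic beaker 72 mm across, 85 mm high, on the bench in front of the plate. Origin: centre of its underside.
Mind the look-alikes: they are no part of the job. Leave any purple look-alike of the block alone.

How it is judged:
By the outcome, as a careful person would: the job done as asked, in the order asked, and still so for the second after the job is handed in, with the robot touching nothing.
It also fails if it takes over 72 s, if anything falls off the work surface, if the arm or the gripper's body presses on something with over 40 N, if the wrist force passes 120 N, or if a joint passes its speed limit or range.

## Working session

There is one attempt and no reset: what is moved stays moved. The work goes in short steps, Python scripts to look and compute and a tool call to move; the robot and the scene stay as the last step left them, time stands still between calls to the robot, and variables do not carry over. Pictures are saved under pics/ and viewed, at most 10 in all, crops included, and the job is handed in when it is done.

Besides the shell and the picture viewer there is one more tool, called as name(argument=value, ...), one argument or row to a line, values as JSON. jog_arm: Moves the arm, as the interface text tells. Shift numbers are shares of 0.06 m and turn numbers shares of 0.1 rad, none past 1 either way. Its arguments: {"type":"object","properties":{"commands":{"type":"array","items":{"type":"number"}},"newtons":{"type":"number"}},"required":["commands"]}

```bash
mkdir -p pics; cat > h.py <<'E'
import numpy as np, cv2
from station import ctrl, eyes, job, nets
from scipy.spatial.transform import Rotation as R
def cloud(d):
    z=d["z_map"]; K=d["K"]; v,u=np.indices(z.shape)
    p=np.stack([(u-K[0,2])/K[0,0]*z,-(v-K[1,2])/K[1,1]*z,-z],-1)
    T=d["cam_to_world"]; w=p@T[:3,:3].T+T[:3,3]; w[z==0]=np.nan
    return w
E
python3 - <<'E'
from h import *
ims=[]
for c in ["scene","top"]:
    d=eyes.get_image(c); np.savez(c+"0.npz",**d); cv2.imwrite(f"pics/{c}0.png",d["image"][:,:,::-1])
    w=cloud(d); print(c,d["cam_to_world"].round(3).tolist(),d["K"].tolist(),list(d))
    for n in ["plate","gauge","block","bottle","tray","tissues","vblock","pgauge","spanner","beaker"]:
        for s in nets.silhouettes(c,n):
            q=w[s["mask"]]; q=q[~np.isnan(q[:,0])]
            print(n,round(s["p"],2),s["bbox"],np.median(q,0).round(3),np.percentile(q,2,0).round(3),np.percentile(q,98,0).round(3)) if len(q) else print(n,"nodepth")
print(ctrl.get_obs())
E
```

```text
scene [[0.051, -0.805, 0.591, 1.315], [0.999, 0.034, -0.04, -0.041], [0.012, 0.593, 0.805, 1.179], [0.0, 0.0, 0.0, 1.0]] [[418.39373513541824, 0.0, 281.97811108065554], [0.0, 418.39373513541824, 209.22403342650233], [0.0, 0.0, 1.0]] ['image', 'z_map', 'K', 'cam_to_world']
plate 0.77 [208.8, 178.6, 374.0, 322.6] [0.654 0.042 0.049] [ 0.391 -0.21   0.017] [0.848 0.234 0.055]
gauge 0.76 [263.7, 255.3, 301.3, 303.2] [ 0.775 -0.006  0.07 ] [ 0.69  -0.04   0.052] [0.824 0.042 0.121]
gauge 0.72 [213.5, 267.3, 232.5, 298.0] [ 0.767 -0.164  0.077] [ 0.72  -0.192  0.05 ] [ 0.791 -0.137  0.082]
block 0.91 [223.2, 196.3, 275.0, 236.3] [ 0.538 -0.086  0.094] [ 0.471 -0.156  0.051] [ 0.592 -0.016  0.099]
bottle 0.96 [266.2, 206.3, 282.4, 258.3] [ 0.657 -0.017  0.139] [ 0.583 -0.047  0.051] [0.67  0.01  0.205]
bottle 0.66 [123.9, 229.5, 151.2, 262.3] [ 0.627 -0.426  0.089] [ 0.554 -0.497  0.001] [ 0.658 -0.407  0.161]
bottle 0.26 [263.1, 255.5, 301.9, 305.7] [ 0.772 -0.007  0.069] [ 0.688 -0.043  0.048] [0.824 0.04  0.121]
tray 0.8 [126.3, 209.5, 176.3, 273.2] [ 0.536 -0.406  0.004] [ 0.447 -0.48  
[... 2283 characters left out ...]
0.001] [0.328 0.238 0.088]
{'t': 1.1, 'q': array([-1.31698630e+00,  5.27523113e-02,  1.61287290e+00,  1.70261472e-05,
        1.47602709e+00, -1.18981347e-01]), 'dq': array([-0.0011115 , -0.00043031,  0.00013844, -0.00100127,  0.00096996,
        0.00074992]), 'effort': array([ 5.63953872e-04, -3.93694103e+01, -3.70463276e+01, -1.29021296e-04,
        4.77197191e-04, -1.21189979e-05]), 'tool_pos': array([ 0.22764735, -0.58205122,  0.23128732]), 'tool_rot': array([-3.08711662e+00, -5.82180654e-01, -2.02524012e-05]), 'contact_force': array([ 0.52435759, -0.00475556, -0.76856481]), 'wrist_torque': array([ 0.0327101 , -0.03096701, -0.03890045]), 'grip_force': 0.0, 'opening': 0.08529142571978846}
```

```bash
python3 - <<'E'
import cv2
a=cv2.imread("pics/top0.png")[90:330,95:465]; cv2.imwrite("pics/a.png",cv2.resize(a,None,fx=2.15,fy=2.15,interpolation=cv2.INTER_CUBIC))
b=cv2.imread("pics/scene0.png")[150:310,110:430]; cv2.imwrite("pics/b.png",cv2.resize(b,None,fx=2.5,fy=2.5,interpolation=cv2.INTER_CUBIC))
E
```

```text
(no output)
```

View pics/a.png

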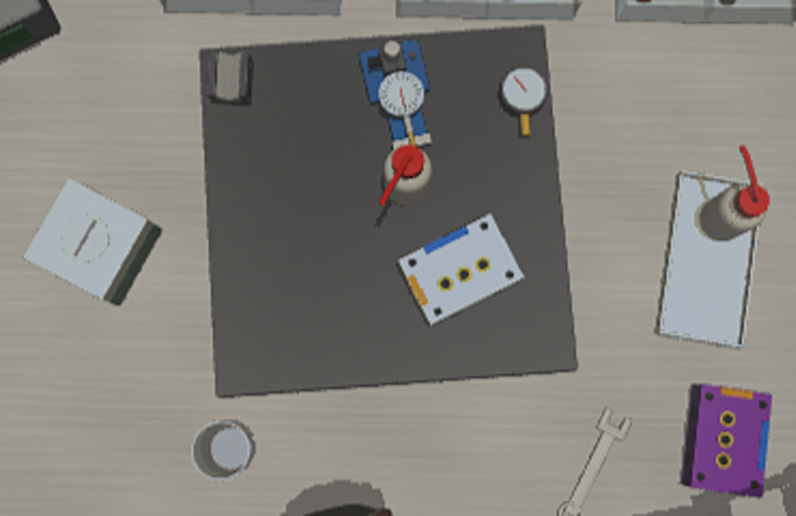

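View pics/b.png

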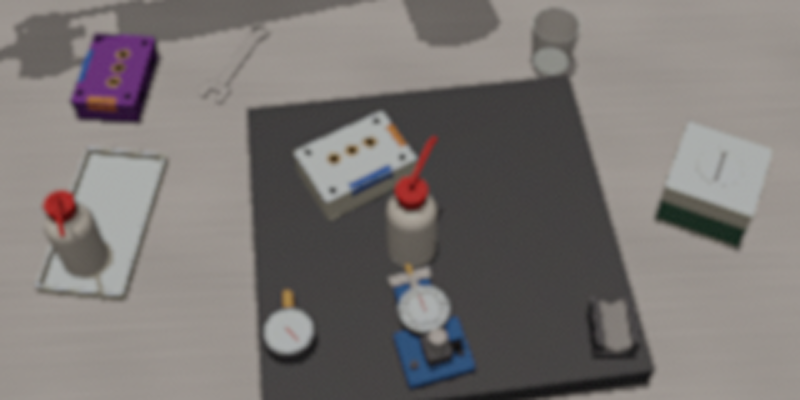

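Top crop: wash bottle at (407,160) on the plate before the bar, second bottle in the tray at (752,200). Of the two blocks, the white one at (460,268) with blue strip (445,240) and orange strip (418,290) is the one meant; the purple one at (730,440) off the plate is the look-alike. Both crops agree.

```bash
cat >> h.py <<'E'
def rect(P):
    (c,s,a)=cv2.minAreaRect((P[:,:2]*1000).astype(np.float32)); return np.round(c,1),np.round(s,1),round(a,1)
def hsv(d): return cv2.cvtColor(d["image"],cv2.COLOR_RGB2HSV)
def sel(w,x0,x1,y0,y1,z0,z1):
    return (w[...,0]>x0)&(w[...,0]<x1)&(w[...,1]>y0)&(w[...,1]<y1)&(w[...,2]>z0)&(w[...,2]<z1)
E
python3 - <<'E'
from h import *
for c in ["top","scene"]:
    d=dict(np.load(c+"0.npz")); w=cloud(d); H=hsv(d); h,s,v=[H[...,i] for i in range(3)]
    red=((h<8)|(h>172))&(s>120)
    blue=(h>95)&(h<125)&(s>90); org=(h>10)&(h<22)&(s>120)
    cap=w[red&sel(w,.57,.70,-.1,.1,.172,.19)]; noz=w[red&sel(w,.5,.75,-.1,.1,.19,.22)]
    print(c,"cap",len(cap),rect(cap),np.median(cap[:,2])); 
    if len(noz)>3: print("noz",len(noz),noz[np.argsort(noz[:,2])][::3].round(3).tolist())
    print("body",rect(w[sel(w,.57,.70,-.1,.1,.125,.136)]))
    print("block top",rect(w[sel(w,.44,.61,-.2,.03,.088,.1)]))
    print(" strips b",w[blue&sel(w,.44,.61,-.2,.03,.085,.1)].mean(0),"o",w[org&sel(w,.44,.61,-.2,.03,.085,.1)].mean(0))
    print("tray",rect(w[sel(w,.4,.75,-.52,-.33,.012,.022)]), "tray floor",rect(w[sel(w,.4,.75,-.52,-.33,-.004,.022)&(s<25)]))
    print("base blue",rect(w[blue&sel(w,.65,.9,-.1,.1,.058,.075)]))
    print("dial",rect(w[sel(w,.65,.9,-.1,.1,.09,.102)]),"col",rect(w[sel(w,.65,.9,-.1,.1,.114,.13)]))
    print("bar",rect(w[sel(w,.66,.72,-.1,.1,.066,.075)&~blue&(s<60)]),)
    print("bottle2 cap",rect(w[red&sel(w,.5,.75,-.52,-.33,.12,.145)]))
E
```

```text
top cap 143 (array([638.5, -15.8]), array([35.2, 35.1]), 48.8) 0.18137665375750678
noz 73 [[0.635, -0.017, 0.194], [0.632, -0.012, 0.197], [0.637, -0.012, 0.198], [0.629, -0.007, 0.198], [0.626, -0.005, 0.199], [0.634, -0.012, 0.2], [0.583, 0.014, 0.2], [0.616, -0.005, 0.201], [0.636, -0.017, 0.201], [0.623, -0.007, 0.202], [0.613, -0.002, 0.202], [0.6, 0.002, 0.203], [0.585, 0.017, 0.204], [0.582, 0.012, 0.204], [0.605, 0.005, 0.204], [0.602, 0.005, 0.205], [0.587, 0.009, 0.205], [0.607, 0.002, 0.206], [0.615, -0.002, 0.206], [0.612, 0.0, 0.206], [0.592, 0.009, 0.207], [0.589, 0.012, 0.208], [0.602, 0.002, 0.208], [0.594, 0.009, 0.21], [0.591, 0.007, 0.212]]
body (array([632.8, -11.1]), array([59.1, 43.7]), 55.7)
block top (array([551.5, -68.1]), array([151.5, 131. ]), 28.2)
 strips b [ 0.55915163 -0.06343117  0.09451798] o [ 0.49625612 -0.0307543   0.09429893]
tray (array([ 555.4, -415.5]), array([113.7, 220.5]), 81.2) tray floor (array([ 575., -425.]), array([350., 190.]), 0.0)
base blue (array([756.8,  -1.9]), array([127.6,  78.8]), 14.2)
dial (array([755.1,  -0. ]), array([110. 
[... 631 characters left out ...]
], [0.597, 0.005, 0.207], [0.602, 0.002, 0.208], [0.595, 0.008, 0.209]]
body (array([657.1, -21.6]), array([57.3, 25.9]), 76.8)
block top (array([525.6, -86.2]), array([ 96.5, 130.8]), 28.1)
 strips b [ 0.56185707 -0.0637227   0.09296792] o [ 0.50444825 -0.0561072   0.09579868]
tray (array([ 555.4, -418.3]), array([115.4, 224.3]), 81.3) tray floor (array([ 575.1, -425. ]), array([349.8, 189.9]), 0.0)
base blue (array([760.4,  -4.4]), array([126.8,  79.6]), 14.4)
dial (array([729.2,  -9.4]), array([167.7,  60.2]), 11.0) col (array([729. , -15.5]), array([156.2,  53.8]), 1.4)
bar (array([682.4, -21.6]), array([49.1, 43.7]), 88.6)
bottle2 cap (array([ 611.8, -433.1]), array([32.6, 32.9]), 40.0)
```

```bash
cat >> h.py <<'E'
def plan(x,y,z,phi,n,pose=None):
    """per-row tool shares to reach TCP x,y,z, tool-x yaw phi(deg), pointing down; turn first/shift separately summarised"""
    o=ctrl.get_obs() if pose is None else None
    p,r=(o["tool_pos"],R.from_rotvec(o["tool_rot"])) if o else pose
    T=R.from_euler("ZX",[np.radians(phi),np.pi])
    rv=(r.inv()*T).as_rotvec()
    d=np.array([x,y,z])-p
    print(f"to {x,y,z,phi}: turn shares {np.round(rv/.1,2)}, shift shares after turn {np.round(T.inv().apply(d)/.06,2)}")
    step=R.from_rotvec(np.round(rv/.1/n,2)*.1); cur=p.copy(); rc=r; rows=[]
    for i in range(n):
        s=np.round(rc.inv().apply((np.array([x,y,z])-cur)/(n-i))/.06,2)
        rows.append([float(v) for v in s]+[float(v) for v in np.round(rv/.1/n,2)]); cur=cur+rc.apply(s*.06); rc=rc*step
    for q in rows: print(q)
    return cur,rc
E
python3 - <<'E'
from h import *
p=plan(.25,-.55,.30,10,2)
p=plan(.640,-.0163,.27,-28,13,p)
plan(.640,-.0163,.150,-28,3,p)
E
```

```text
to (0.25, -0.55, 0.3, 10): turn shares [-0.   -0.    1.98], shift shares after turn [ 0.46 -0.46 -1.15]
[0.27, -0.18, -0.57, -0.0, -0.0, 0.99]
[0.25, -0.21, -0.58, -0.0, -0.0, 0.99]
to (0.64, -0.0163, 0.27, -28): turn shares [-0.    0.    6.63], shift shares after turn [  1.57 -10.91   0.5 ]
[0.61, -0.59, 0.04, -0.0, 0.0, 0.51]
[0.58, -0.62, 0.04, -0.0, 0.0, 0.51]
[0.55, -0.65, 0.04, -0.0, 0.0, 0.51]
[0.52, -0.67, 0.04, -0.0, 0.0, 0.51]
[0.48, -0.7, 0.04, -0.0, 0.0, 0.51]
[0.44, -0.72, 0.04, -0.0, 0.0, 0.51]
[0.41, -0.74, 0.04, -0.0, 0.0, 0.51]
[0.37, -0.76, 0.04, -0.0, 0.0, 0.51]
[0.33, -0.78, 0.04, -0.0, 0.0, 0.51]
[0.29, -0.8, 0.04, -0.0, 0.0, 0.51]
[0.25, -0.81, 0.04, -0.0, 0.0, 0.51]
[0.2, -0.82, 0.03, -0.0, 0.0, 0.51]
[0.16, -0.83, 0.04, -0.0, 0.0, 0.51]
to (0.64, -0.0163, 0.15, -28): turn shares [-0.  0.  0.], shift shares after turn [-0. -0.  2.]
[-0.0, -0.0, 0.67, -0.0, 0.0, 0.0]
[-0.0, -0.0, 0.66, -0.0, 0.0, 0.0]
[-0.0, -0.0, 0.67, -0.0, 0.0, 0.0]
```

jog_arm(
  commands=[0.27, -0.18, -0.57, 0, 0, 0.99, 85, 0.25, -0.21, -0.58, 0, 0, 0.99, 85, 0.61, -0.59, 0.04, 0, 0, 0.51, 85, 0.58, -0.62, 0.04, 0, 0, 0.51, 85, 0.55, -0.65, 0.04, 0, 0, 0.51, 85, 0.52, -0.67, 0.04, 0, 0, 0.51, 85, 0.48, -0.7, 0.04, 0, 0, 0.51, 85, 0.44, -0.72, 0.04, 0, 0, 0.51, 85, 0.41, -0.74, 0.04, 0, 0, 0.51, 85, 0.37, -0.76, 0.04, 0, 0, 0.51, 85, 0.33, -0.78, 0.04, 0, 0, 0.51, 85, 0.29, -0.8, 0.04, 0, 0, 0.51, 85, 0.25, -0.81, 0.04, 0, 0, 0.51, 85, 0.2, -0.82, 0.03, 0, 0, 0.51, 85, 0.16, -0.83, 0.04, 0, 0, 0.51, 85, 0, 0, 0, 0, 0, 0, 85, 0, 0, 0, 0, 0, 0, 85],
)

```text
t: 3.22
tool_pos: [0.6398, -0.0165, 0.2695]
tool_rot: [3.048, -0.758, -0.001]
contact_force: [-0.5, 0.9, 0.5]
opening: 0.085
grip_force: 0.0
```

```bash
python3 - <<'E'
from h import *
o=ctrl.get_obs(); print(o["q"].round(2),o["t"])
plan(.640,-.0163,.150,-28,4)
E
```

```text
[-0.14  0.07  1.53 -0.    1.54  1.92] 3.225
to (0.64, -0.0163, 0.15, -28): turn shares [0.01 0.   0.01], shift shares after turn [ 0.   -0.    1.99]
[0.0, -0.0, 0.5, 0.0, 0.0, 0.0]
[0.0, -0.0, 0.5, 0.0, 0.0, 0.0]
[0.0, -0.0, 0.5, 0.0, 0.0, 0.0]
[0.0, -0.01, 0.49, 0.0, 0.0, 0.0]
```

jog_arm(
  commands=[0, 0, 0.5, 0, 0, 0, 85, 0, 0, 0.5, 0, 0, 0, 85, 0, 0, 0.5, 0, 0, 0, 85, 0, 0, 0.49, 0, 0, 0, 85, 0, 0, 0, 0, 0, 0, 85, 0, 0, 0, 0, 0, 0, 20, 0, 0, 0, 0, 0, 0, 20, 0, 0, 0, 0, 0, 0, 20, 0, 0, 0, 0, 0, 0, 20, 0, 0, 0, 0, 0, 0, 20, 0, 0, -0.15, 0, 0, 0, 20, 0, 0, -0.3, 0, 0, 0, 20, 0, 0, 0, 0, 0, 0, 20],
  newtons=30,
)

```text
t: 4.85
tool_pos: [0.6412, -0.0165, 0.1799]
tool_rot: [-3.048, 0.759, -0.006]
contact_force: [0.4, 0.7, -2.0]
opening: 0.0369
grip_force: 30.3
```

```bash
python3 - <<'E'
from h import *
o=ctrl.get_obs(); print(o["grip_force"],o["opening"])
p=plan(.63,-.03,.29,-28,3)
p=plan(.501,-.4086,.29,-28,10,p)
E
```

```text
30.334750691981753 0.03691018711972931
to (0.63, -0.03, 0.29, -28): turn shares [-0.01 -0.04  0.01], shift shares after turn [-0.06  0.29 -1.84]
[-0.02, 0.09, -0.61, -0.0, -0.01, 0.0]
[-0.02, 0.1, -0.61, -0.0, -0.01, 0.0]
[-0.01, 0.09, -0.62, -0.0, -0.01, 0.0]
to (0.501, -0.4086, 0.29, -28): turn shares [-0.01 -0.01  0.01], shift shares after turn [1.06 6.58 0.  ]
[0.11, 0.66, -0.0, -0.0, -0.0, 0.0]
[0.11, 0.66, -0.0, -0.0, -0.0, 0.0]
[0.1, 0.66, -0.0, -0.0, -0.0, 0.0]
[0.11, 0.66, -0.0, -0.0, -0.0, 0.0]
[0.1, 0.66, -0.0, -0.0, -0.0, 0.0]
[0.11, 0.66, -0.0, -0.0, -0.0, 0.0]
[0.1, 0.66, -0.0, -0.0, -0.0, 0.0]
[0.11, 0.65, -0.0, -0.0, -0.0, 0.0]
[0.1, 0.66, -0.0, -0.0, -0.0, 0.0]
[0.11, 0.65, -0.0, -0.0, -0.0, 0.0]
```

jog_arm(
  commands=[-0.02, 0.09, -0.61, 0, 0, 0, 20, -0.02, 0.1, -0.61, 0, 0, 0, 20, -0.01, 0.09, -0.62, 0, 0, 0, 20, 0.04, 0.26, 0, 0, 0, 0, 20, 0.08, 0.5, 0, 0, 0, 0, 20, 0.11, 0.7, 0, 0, 0, 0, 20, 0.12, 0.74, 0, 0, 0, 0, 20, 0.12, 0.74, 0, 0, 0, 0, 20, 0.12, 0.74, 0, 0, 0, 0, 20, 0.12, 0.74, 0, 0, 0, 0, 20, 0.12, 0.74, 0, 0, 0, 0, 20, 0.1, 0.6, 0, 0, 0, 0, 20, 0.08, 0.5, 0, 0, 0, 0, 20, 0.05, 0.32, 0, 0, 0, 0, 20, 0, 0, 0, 0, 0, 0, 20, 0, 0, 0, 0, 0, 0, 20],
)

```text
t: 6.85
tool_pos: [0.5006, -0.4074, 0.2872]
tool_rot: [-3.048, 0.758, 0.001]
contact_force: [-0.0, -0.5, -1.3]
opening: 0.0369
grip_force: 30.6
```

```bash
python3 - <<'E'
from h import *
for c in ["top","scene"]:
    d=eyes.get_image(c); np.savez(c+"1.npz",**d); cv2.imwrite(f"pics/{c}1.png",d["image"][:,:,::-1])
    w=cloud(d); H=hsv(d); h,s,v=[H[...,i] for i in range(3)]
    blue=(h>95)&(h<125)&(s>90)
    m=sel(w,.40,.66,-.2,.08,.085,.1); print(c,"block",rect(w[m]))
    body=sel(w,.43,.58,-.47,-.34,.14,.28)&(s<60); q=w[body]
    print("bottle",rect(q) if len(q)>3 else 0, q[:,2].min() if len(q) else 0)
    print("bar",rect(w[sel(w,.66,.712,-.08,.04,.066,.075)&~blue]),"base",rect(w[blue&sel(w,.65,.9,-.1,.1,.058,.075)]))
print(ctrl.get_obs()["grip_force"])
plan(.501,-.4086,.106,-28,4)
E
```

```text
top block (array([524.5, -82.5]), array([ 90.7, 131.2]), 28.1)
bottle (array([ 505.9, -379.8]), array([ 8.2, 40.1]), 73.4) 0.1828308227930786
bar (array([689.3, -19.1]), array([12.8, 49.2]), 13.8) base (array([756.9,  -1.8]), array([127.4,  78.5]), 14.3)
scene block (array([525.5, -85.3]), array([ 94.6, 131.7]), 27.4)
bottle (array([ 512.7, -402.3]), array([37.5, 59.4]), 25.3) 0.18539065265445198
bar (array([696.2, -21. ]), array([22.6, 48.4]), 14.4) base (array([759.5,  -4.5]), array([127.3,  79.5]), 14.3)
30.619562959618634
to (0.501, -0.4086, 0.106, -28): turn shares [-0.   -0.    0.02], shift shares after turn [0.01 0.02 3.03]
[0.0, 0.0, 0.76, -0.0, -0.0, 0.0]
[0.0, 0.01, 0.76, -0.0, -0.0, 0.0]
[0.01, 0.0, 0.75, -0.0, -0.0, 0.0]
[0.0, 0.01, 0.76, -0.0, -0.0, 0.0]
```

jog_arm(
  commands=[0, 0, 0.75, 0, 0, 0, 20, 0.01, 0.01, 0.9, 0, 0, 0, 20, 0, 0.01, 0.75, 0, 0, 0, 20, 0, 0, 0.35, 0, 0, 0, 20, 0, 0, 0.2, 0, 0, 0, 20, 0, 0, 0.06, 0, 0, 0, 20, 0, 0, 0.04, 0, 0, 0, 20, 0, 0, 0, 0, 0, 0, 20],
)

```text
t: 7.95
tool_pos: [0.5011, -0.4104, 0.1064]
tool_rot: [3.047, -0.759, 0.004]
contact_force: [0.5, -0.1, -1.0]
opening: 0.037
grip_force: 30.7
```

jog_arm(
  commands=[0, 0, 0.02, 0, 0, 0, 20, 0, 0, 0.02, 0, 0, 0, 20, 0, 0, 0.02, 0, 0, 0, 20, 0, 0, 0, 0, 0, 0, 20],
)

```text
t: 8.45
tool_pos: [0.5022, -0.4112, 0.1065]
tool_rot: [3.046, -0.759, 0.008]
contact_force: [-2.5, 4.2, 13.8]
opening: 0.0374
grip_force: 32.0
```

jog_arm(
  commands=[0, 0, -0.04, 0, 0, 0, 20, 0, 0, 0, 0, 0, 0, 45, 0, 0, 0, 0, 0, 0, 75, 0, 0, 0, 0, 0, 0, 75, 0, 0, -0.3, 0, 0, 0, 75, 0, 0, -0.6, 0, 0, 0, 75, 0, 0, -0.9, 0, 0, 0, 75, 0, 0, -0.5, 0, 0, 0, 75, 0, 0, 0, 0, 0, 0, 75],
)

```text
t: 9.57
tool_pos: [0.5019, -0.4112, 0.2473]
tool_rot: [3.044, -0.758, 0.012]
contact_force: [-1.0, -0.6, -0.7]
opening: 0.0748
grip_force: 0.0
```

```bash
python3 - <<'E'
from h import *
for c in ["top","scene"]:
    d=eyes.get_image(c); w=cloud(d); H=hsv(d); h,s,v=[H[...,i] for i in range(3)]
    red=((h<8)|(h>172))&(s>120)
    q=w[red&sel(w,.40,.56,-.5,-.3,.115,.145)]; print(c,rect(q) if len(q)>3 else 0,len(q))
    cv2.imwrite(f"pics/{c}2.png",cv2.resize(d["image"][150:280,95:235] if c=="scene" else d["image"][130:280,360:480],None,fx=3,fy=3)[:,:,::-1])
    print("block",rect(w[sel(w,.40,.66,-.2,.08,.085,.1)]))
E
```

```text
top (array([ 507. , -397.3]), array([ 9.9, 28.5]), 48.0) 40
block (array([524.5, -82.6]), array([ 90.5, 131.2]), 28.0)
scene (array([ 502.6, -408.7]), array([34.7, 30. ]), 11.6) 97
block (array([526.5, -85.6]), array([ 94.2, 130.7]), 27.8)
```

View pics/scene2.png

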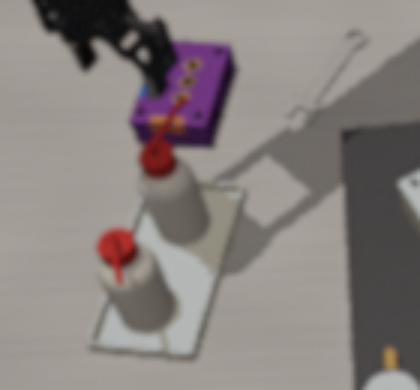

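The red cap at crop (158,160), body at (180,220): the bottle stands upright in the tray's free half. Now the block.

```bash
python3 - <<'E'
from h import *
p=plan(.4579,-.1187,.20,28,10)
p=plan(.4579,-.1187,.055,28,4,p)
E
```

```text
to (0.4579, -0.1187, 0.2, 28): turn shares [ 0.   -0.   -9.77], shift shares after turn [ 1.65 -4.61  0.7 ]
[-0.29, -0.4, 0.07, 0.0, -0.0, -0.98]
[-0.25, -0.42, 0.07, 0.0, -0.0, -0.98]
[-0.21, -0.44, 0.07, 0.0, -0.0, -0.98]
[-0.16, -0.46, 0.07, 0.0, -0.0, -0.98]
[-0.12, -0.48, 0.07, 0.0, -0.0, -0.98]
[-0.07, -0.48, 0.07, 0.0, -0.0, -0.98]
[-0.02, -0.49, 0.07, 0.0, -0.0, -0.98]
[0.03, -0.49, 0.07, 0.0, -0.0, -0.98]
[0.07, -0.49, 0.07, 0.0, -0.0, -0.98]
[0.12, -0.47, 0.06, 0.0, -0.0, -0.98]
to (0.4579, -0.1187, 0.055, 28): turn shares [ 0.   -0.    0.03], shift shares after turn [ 0.   -0.    2.42]
[0.0, -0.0, 0.61, 0.0, -0.0, 0.01]
[0.0, -0.0, 0.6, 0.0, -0.0, 0.01]
[0.0, -0.0, 0.61, 0.0, -0.0, 0.01]
[0.0, -0.0, 0.6, 0.0, -0.0, 0.01]
```

jog_arm(
  commands=[-0.29, -0.4, 0, 0, 0, -0.98, 85, -0.25, -0.42, 0, 0, 0, -0.98, 85, -0.21, -0.44, 0, 0, 0, -0.98, 85, -0.16, -0.46, 0, 0, 0, -0.98, 85, -0.12, -0.48, 0.1, 0, 0, -0.98, 85, -0.07, -0.48, 0.1, 0, 0, -0.98, 85, -0.02, -0.49, 0.1, 0, 0, -0.98, 85, 0.03, -0.49, 0.1, 0, 0, -0.98, 85, 0.07, -0.49, 0.1, 0, 0, -0.98, 85, 0.12, -0.47, 0.2, 0, 0, -0.98, 85, 0, 0, 0.6, 0, 0, 0.01, 85, 0, 0, 0.6, 0, 0, 0.01, 85, 0, 0, 0.6, 0, 0, 0.01, 85, 0, 0, 0.4, 0, 0, 0, 85, 0, 0, 0.2, 0, 0, 0, 85, 0, 0, 0, 0, 0, 0, 85],
)

```text
t: 11.68
tool_pos: [0.4567, -0.1183, 0.054]
tool_rot: [-3.046, -0.76, 0.004]
contact_force: [0.1, -0.2, -0.2]
opening: 0.0848
grip_force: 0.0
```

```bash
python3 - <<'E'
from h import *
d=eyes.get_image("scene"); w=cloud(d); print("block",rect(w[sel(w,.40,.66,-.2,.08,.085,.1)]))
a=np.radians(28);plan(.4579+.095*np.cos(a),-.1187+.095*np.sin(a),.055,28,13)
cv2.imwrite("pics/s3.png",cv2.resize(d["image"][150:310,150:400],None,fx=2.5,fy=2.5)[:,:,::-1])
E
```

```text
block (array([511.2, -94.4]), array([133.8, 130.5]), 28.6)
to (np.float64(0.5417800213215981), np.float64(-0.07410020153534037), 0.055, 28): turn shares [-0.01  0.01  0.  ], shift shares after turn [1.59 0.   0.  ]
[0.12, 0.0, 0.0, -0.0, 0.0, 0.0]
[0.12, 0.0, 0.0, -0.0, 0.0, 0.0]
[0.12, 0.0, 0.0, -0.0, 0.0, 0.0]
[0.12, 0.0, 0.0, -0.0, 0.0, 0.0]
[0.12, 0.0, 0.0, -0.0, 0.0, 0.0]
[0.12, 0.0, 0.0, -0.0, 0.0, 0.0]
[0.12, 0.0, 0.0, -0.0, 0.0, 0.0]
[0.12, 0.0, 0.0, -0.0, 0.0, 0.0]
[0.13, 0.0, 0.0, -0.0, 0.0, 0.0]
[0.12, 0.0, 0.0, -0.0, 0.0, 0.0]
[0.13, 0.0, 0.0, -0.0, 0.0, 0.0]
[0.12, 0.0, 0.0, -0.0, 0.0, 0.0]
[0.13, 0.0, 0.0, -0.0, 0.0, 0.0]
```

View pics/s3.png

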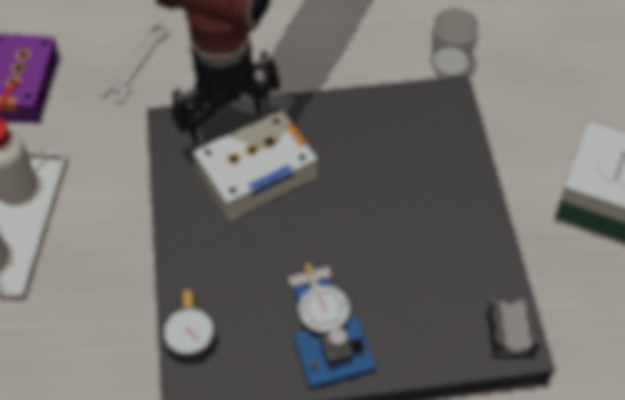

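Gripper stands open behind the block (block at crop (258,165), gripper (228,100)), plunger at (310,268) ahead. Push.

jog_arm(
  commands=[0.12, 0, 0, 0, 0, 0, 85, 0.12, 0, 0, 0, 0, 0, 85, 0.12, 0, 0, 0, 0, 0, 85, 0.12, 0, 0, 0, 0, 0, 85, 0.12, 0, 0, 0, 0, 0, 85, 0.12, 0, 0, 0, 0, 0, 85, 0.12, 0, 0, 0, 0, 0, 85, 0.12, 0, 0, 0, 0, 0, 85, 0.12, 0, 0, 0, 0, 0, 85, 0.12, 0, 0, 0, 0, 0, 85, 0.12, 0, 0, 0, 0, 0, 85, 0.1, 0, 0, 0, 0, 0, 85, 0.08, 0, 0, 0, 0, 0, 85, 0, 0, 0, 0, 0, 0, 85],
)

```text
t: 13.48
tool_pos: [0.5374, -0.0772, 0.0562]
tool_rot: [3.047, 0.761, -0.003]
contact_force: [-5.3, -2.7, 4.7]
opening: 0.085
grip_force: 2.7
```

```bash
cat >> h.py <<'E'
G=np.array([.6837,-.0207]); GY=np.radians(14.1)
def blk(cam="scene"):
    """block top rect from fitting: white/strip pixels at top height, away from gripper; reports gauge frame via rect fit of colour strips"""
    d=eyes.get_image(cam); w=cloud(d); H=hsv(d); h,s,v=[H[...,i] for i in range(3)]
    top=sel(w,.40,.70,-.25,.2,.088,.1)&((v>110)|(s>90))&(((h<85)|(h>125))|(w[...,0]<.67))
    n,l,st,_=cv2.connectedComponentsWithStats(top.astype(np.uint8)); k=1+np.argmax(st[1:,4])
    P=w[l==k]; c,sz,a=rect(P)
    blue=(h>95)&(h<125)&(s>90)&top; org=(h>8)&(h<24)&(s>120)&top
    g=lambda p:(np.round(R.from_euler("z",-GY).apply(np.r_[np.asarray(p)[:2]-G,0])[:2]*1000,1))
    # strips direction
    big=lambda m:(lambda r:w[r[1]==1+np.argmax(r[2][1:,4])] if r[0]>1 else None)(cv2.connectedComponentsWithStats(m.astype(np.uint8)))
    B,O=big(blue),big(org)
    print(cam,"rect",c,sz,a,"gauge-frame ctr",g(np.array(c)/1000))
    for nm,q in (("blue",B),("org",O)):
        if q is not None: print(nm,len(q),g(q.mean(0)),rect(q))
    return d
E
python3 - <<'E'
from h import *
blk("top"); blk("scene"); o=ctrl.get_obs(); print(o["tool_pos"],o["contact_force"])
E
```

```text
top rect [579.2  -5.7] [61.1 45.6] 27.7 gauge-frame ctr [-97.7  40. ]
blue 13 [-68.9  29.8] (array([609.9,  -8.5]), array([11.1,  8. ]), 1.1)
org 43 [-114.6   54.5] (array([558.7,   3.9]), array([33.8,  9.4]), 28.1)
scene rect [586.3 -53.2] [ 93.6 131.4] 27.2 gauge-frame ctr [-102.4   -7.8]
blue 57 [-61.6   3.5] (array([621.9, -32.6]), array([11. , 52.2]), 26.4)
org 13 [-118.9   51.9] (array([556.2,   0.8]), array([29. ,  6.3]), 31.7)
[ 0.5373941  -0.07714688  0.05620061] [-4.803247   -3.22643512  3.8441162 ]
```

```bash
cat >> h.py <<'E'
def gplan(gx,gy,z,rel,n,pose=None):
    w=R.from_euler("z",GY).apply([gx,gy,0]); return plan(G[0]+w[0],G[1]+w[1],z,np.degrees(GY)+rel,n,pose)
E
python3 - <<'E'
from h import *
o=ctrl.get_obs(); r=R.from_rotvec(o["tool_rot"]); p=o["tool_pos"]
p1=p+r.apply([.012,0,0]); p1=p1+r.apply([-.03,0,0])
q=gplan(-.178,-.003,.056,0,4,(p1,r)); gplan(-.135,-.003,.056,0,6,q)
E
```

```text
to (np.float64(0.5117936263146731), np.float64(-0.06697308814376624), 0.056, np.float64(14.1)): turn shares [0.01 0.02 2.43], shift shares after turn [-0.08 -0.34  0.  ]
[0.0, -0.09, 0.0, 0.0, 0.0, 0.61]
[-0.0, -0.09, 0.0, 0.0, 0.0, 0.61]
[-0.01, -0.08, 0.0, 0.0, 0.0, 0.61]
[-0.02, -0.09, 0.0, 0.0, 0.0, 0.61]
to (np.float64(0.5534981229719171), np.float64(-0.056497642636967285), 0.056, np.float64(14.1)): turn shares [ 0.01  0.02 -0.01], shift shares after turn [0.72 0.   0.  ]
[0.12, 0.0, 0.0, 0.0, 0.0, -0.0]
[0.12, 0.0, 0.0, 0.0, 0.0, -0.0]
[0.12, 0.0, 0.0, 0.0, 0.0, -0.0]
[0.12, 0.0, 0.0, 0.0, 0.0, -0.0]
[0.12, 0.0, 0.0, 0.0, 0.0, -0.0]
[0.12, 0.0, 0.0, 0.0, 0.0, -0.0]
```

jog_arm(
  commands=[0.1, 0, 0, 0, 0, 0, 85, 0.08, 0, 0, 0, 0, 0, 85, -0.2, 0, 0, 0, 0, 0, 70, -0.3, 0, 0, 0, 0, 0, 70, 0, -0.09, 0, 0, 0, 0.61, 70, 0, -0.09, 0, 0, 0, 0.61, 70, 0, -0.09, 0, 0, 0, 0.61, 70, 0, -0.09, 0, 0, 0, 0.61, 70, 0, 0, 0, 0, 0, 0, 70],
)

```text
t: 14.7
tool_pos: [0.5111, -0.0657, 0.0553]
tool_rot: [-3.118, -0.385, 0.001]
contact_force: [1.0, -1.2, 0.2]
opening: 0.0703
grip_force: 0.0
```

```bash
python3 - <<'E'
from h import *
blk("scene"); q=gplan(-.178,-.003,.056,0,2); gplan(-.135,-.003,.056,0,6,q)
E
```

```text
scene rect [596.8 -47.5] [ 96.6 132.3] 28.2 gauge-frame ctr [-90.8  -4.8]
blue 63 [-50.6   5.5] (array([633.2, -26.5]), array([12.8, 53.9]), 26.4)
org 13 [-108.8   54.4] (array([565.7,   5.3]), array([26.6,  5.9]), 25.5)
to (np.float64(0.5117936263146731), np.float64(-0.06697308814376624), 0.056, np.float64(14.1)): turn shares [-0.  0. -0.], shift shares after turn [ 0.    0.02 -0.01]
[0.0, 0.01, -0.01, -0.0, 0.0, -0.0]
[0.0, 0.01, -0.0, -0.0, 0.0, -0.0]
to (np.float64(0.5534981229719171), np.float64(-0.056497642636967285), 0.056, np.float64(14.1)): turn shares [-0.  0. -0.], shift shares after turn [ 0.72 -0.   -0.  ]
[0.12, -0.0, -0.0, -0.0, 0.0, -0.0]
[0.12, -0.0, -0.0, -0.0, 0.0, -0.0]
[0.12, -0.0, -0.0, -0.0, 0.0, -0.0]
[0.12, -0.0, -0.0, -0.0, 0.0, -0.0]
[0.12, -0.0, -0.0, -0.0, 0.0, -0.0]
[0.12, -0.0, -0.0, -0.0, 0.0, -0.0]
```

jog_arm(
  commands=[0.12, 0, 0, 0, 0, 0, 70, 0.12, 0, 0, 0, 0, 0, 70, 0.12, 0, 0, 0, 0, 0, 70, 0.12, 0, 0, 0, 0, 0, 70, 0.12, 0, 0, 0, 0, 0, 70, 0.12, 0, 0, 0, 0, 0, 70, 0.08, 0, 0, 0, 0, 0, 70, 0, 0, 0, 0, 0, 0, 70],
)

```text
t: 15.75
tool_pos: [0.5581, -0.0534, 0.0547]
tool_rot: [-3.117, -0.385, 0.004]
contact_force: [-3.5, 1.6, 1.0]
opening: 0.07
grip_force: 1.3
```

```bash
python3 - <<'E'
from h import *
blk("scene"); gplan(-.101,-.003,.056,0,6)
E
```

```text
scene rect [617.2 -50.9] [ 94.7 130.1] 16.2 gauge-frame ctr [-71.9 -13.1]
blue 51 [-31.  -11.7] (array([656.8, -37.8]), array([12.5, 51.6]), 14.7)
org 18 [-79.   48.6] (array([595.7,   7.4]), array([30.4,  6.8]), 13.4)
to (np.float64(0.5864737714915986), np.float64(-0.048214732236242515), 0.056, np.float64(14.1)): turn shares [-0.01  0.02 -0.01], shift shares after turn [ 0.48  0.03 -0.02]
[0.08, 0.0, -0.0, -0.0, 0.0, -0.0]
[0.08, 0.01, -0.0, -0.0, 0.0, -0.0]
[0.08, 0.0, -0.01, -0.0, 0.0, -0.0]
[0.08, 0.01, -0.0, -0.0, 0.0, -0.0]
[0.08, 0.0, -0.01, -0.0, 0.0, -0.0]
[0.08, 0.01, -0.0, -0.0, 0.0, -0.0]
```

```bash
python3 - <<'E'
from h import *
p=gplan(-.160,-.003,.058,0,1);p=gplan(-.160,-.115,.058,0,3,p);p=gplan(-.073,-.115,.058,0,2,p);gplan(-.073,-.080,.058,0,5,p)
E
```

```text
to (np.float64(0.5292513225897986), np.float64(-0.06258801793161783), 0.058, np.float64(14.1)): turn shares [-0.01  0.02 -0.01], shift shares after turn [-0.5   0.03 -0.05]
[-0.5, 0.03, -0.05, -0.01, 0.02, -0.01]
to (np.float64(0.556536203909833), np.float64(-0.1712136836435095), 0.058, np.float64(14.1)): turn shares [-0. -0.  0.], shift shares after turn [-0.    1.86 -0.  ]
[-0.0, 0.62, -0.0, -0.0, -0.0, 0.0]
[-0.0, 0.62, -0.0, -0.0, -0.0, 0.0]
[-0.0, 0.62, -0.0, -0.0, -0.0, 0.0]
to (np.float64(0.6409150692396061), np.float64(-0.15001917761812553), 0.058, np.float64(14.1)): turn shares [-0. -0.  0.], shift shares after turn [ 1.45  0.   -0.  ]
[0.72, 0.0, -0.0, -0.0, -0.0, 0.0]
[0.73, 0.01, -0.0, -0.0, -0.0, 0.0]
to (np.float64(0.6323885438270953), np.float64(-0.11607365708315938), 0.058, np.float64(14.1)): turn shares [-0. -0.  0.], shift shares after turn [-0.   -0.59 -0.  ]
[-0.0, -0.12, -0.0, -0.0, -0.0, 0.0]
[-0.0, -0.12, -0.0, -0.0, -0.0, 0.0]
[-0.0, -0.12, -0.0, -0.0, -0.0, 0.0]
[-0.0, -0.11, -0.0, -0.0, -0.0, 0.0]
[-0.0, -0.12, -0.0, -0.0, -0.0, 0.0]
```

jog_arm(
  commands=[-0.5, 0, -0.04, 0, 0, 0, 70, 0, 0.64, 0, 0, 0, 0, 0, 0, 0.63, 0, 0, 0, 0, 0, 0, 0.62, 0, 0, 0, 0, 0, 0, 0, 0, 0, 0, 0, 0, 0.72, 0, 0, 0, 0, 0, 0, 0.73, 0, 0, 0, 0, 0, 0, 0, 0, 0, 0, 0, 0, 0, 0, -0.14, 0, 0, 0, 0, 0, 0, -0.14, 0, 0, 0, 0, 0, 0, -0.12, 0, 0, 0, 0, 0, 0, -0.1, 0, 0, 0, 0, 0, 0, -0.1, 0, 0, 0, 0, 0, 0, 0, 0, 0, 0, 0, 0],
)

```text
t: 17.55
tool_pos: [0.6324, -0.1149, 0.0579]
tool_rot: [-3.117, -0.384, 0.001]
contact_force: [-1.3, -1.1, -0.2]
opening: 0.0001
grip_force: 0.5
```

```bash
python3 - <<'E'
from h import *
blk("scene"); blk("top"); gplan(-.073,-.080,.058,0,1)
E
```

```text
scene rect [614.4 -39. ] [ 93.8 128.9] 15.1 gauge-frame ctr [-71.7  -0.9]
blue 34 [-31.1   2.8] (array([652.8, -26.2]), array([10. , 49.6]), 21.9)
org 13 [-75.6  61.1] (array([595.2,  20.2]), array([31.2,  4.5]), 9.5)
top rect [608.3 -17.5] [89.8 91.3] 16.8 gauge-frame ctr [-72.3  21.5]
blue 67 [-32.4   5.9] (array([651.5, -23.9]), array([10.1, 54.2]), 18.2)
org 40 [-72.9  61.6] (array([596.2,  20.3]), array([37.2,  9. ]), 20.6)
to (np.float64(0.6323885438270953), np.float64(-0.11607365708315938), 0.058, np.float64(14.1)): turn shares [-0.01 -0.   -0.01], shift shares after turn [-0.01  0.02 -0.  ]
[-0.01, 0.02, -0.0, -0.01, -0.0, -0.01]
```

```bash
python3 - <<'E'
from h import *
p=gplan(-.073,-.115,.056,0,1);p=gplan(-.165,-.115,.056,0,2,p);p=gplan(-.165,0,.056,0,3,p);p=gplan(-.112,0,.056,0,8,p);gplan(-.100,0,.056,0,6,p)
E
```

```text
to (np.float64(0.6409150692396061), np.float64(-0.15001917761812553), 0.056, np.float64(14.1)): turn shares [-0.01 -0.   -0.01], shift shares after turn [-0.01  0.6   0.03]
[-0.01, 0.6, 0.03, -0.01, -0.0, -0.01]
to (np.float64(0.5516868438334093), np.float64(-0.1724317587024396), 0.056, np.float64(14.1)): turn shares [-0. -0. -0.], shift shares after turn [-1.53  0.    0.  ]
[-0.77, 0.0, 0.0, -0.0, -0.0, -0.0]
[-0.76, 0.0, 0.0, -0.0, -0.0, -0.0]
to (np.float64(0.5236711174780168), np.float64(-0.06089647694469372), 0.056, np.float64(14.1)): turn shares [-0. -0. -0.], shift shares after turn [-0.   -1.91  0.  ]
[-0.0, -0.64, 0.0, -0.0, -0.0, -0.0]
[-0.0, -0.64, 0.0, -0.0, -0.0, -0.0]
[-0.0, -0.63, 0.0, -0.0, -0.0, -0.0]
to (np.float64(0.5750743342881083), np.float64(-0.04798488132003452), 0.056, np.float64(14.1)): turn shares [-0. -0. -0.], shift shares after turn [ 0.88 -0.    0.  ]
[0.11, -0.0, 0.0, -0.0, -0.0, -0.0]
[0.11, -0.0, 0.0, -0.0, -0.0, -0.0]
[0.11, -0.0, 0.0, -0.0, -0.0, -0.0]
[0.11, -0.0, 0.0, -0.0, -0.0, -0.0]
[0.11, -0.0, 0.0, -0.0, -0.0, -0.0]
[0.11, -0.0, 0.0, -0.0, -0.0, -0.0]
[0.11, -0.0, 0.0, -0.0, -0.0, -0.0]
[0.11, -0.0, 0.0, -0.0, -0.0, -0.0]
to (np.float64(0.5867127984715252), np.float64(-0.04506150117860225), 0.056, np.float64(14.1)): turn shares [-0. -0. -0.], shift shares after turn [ 0.2 -0.   0. ]
[0.03, -0.0, 0.0, -0.0, -0.0, -0.0]
[0.03, -0.0, 0.0, -0.0, -0.0, -0.0]
[0.04, -0.0, 0.0, -0.0, -0.0, -0.0]
[0.03, -0.0, 0.0, -0.0, -0.0, -0.0]
[0.04, -0.0, 0.0, -0.0, -0.0, -0.0]
[0.03, -0.0, 0.0, -0.0, -0.0, -0.0]
```

jog_arm(
  commands=[0, 0.6, 0.03, 0, 0, 0, 0, -0.77, 0, 0, 0, 0, 0, 70, -0.76, 0, 0, 0, 0, 0, 70, 0, -0.64, 0, 0, 0, 0, 70, 0, -0.64, 0, 0, 0, 0, 70, 0, -0.63, 0, 0, 0, 0, 70, 0.11, 0, 0, 0, 0, 0, 70, 0.11, 0, 0, 0, 0, 0, 70, 0.11, 0, 0, 0, 0, 0, 70, 0.11, 0, 0, 0, 0, 0, 70, 0.11, 0, 0, 0, 0, 0, 70, 0.11, 0, 0, 0, 0, 0, 70, 0.11, 0, 0, 0, 0, 0, 70, 0.07, 0, 0, 0, 0, 0, 70, 0, 0, 0, 0, 0, 0, 70],
)

```text
t: 19.52
tool_pos: [0.5726, -0.0493, 0.0558]
tool_rot: [-3.118, -0.384, 0.006]
contact_force: [-3.8, -0.9, 2.9]
opening: 0.07
grip_force: 2.4
```

```bash
python3 - <<'E'
from h import *
blk("scene"); blk("top"); gplan(-.101,0,.056,0,1)
E
```

```text
scene rect [626.2 -37.5] [ 95.3 130.6] 13.4 gauge-frame ctr [-59.9  -2.3]
blue 37 [-19.3   2.6] (array([666.2, -26.2]), array([ 9.7, 49.8]), 14.5)
org 18 [-61.1  59.5] (array([610.1,  22.2]), array([30.2,  7.1]), 12.8)
top rect [629.6  29.4] [52.4 13.6] 1.4 gauge-frame ctr [-40.3  61.8]
org 13 [-52.2  63.4] (array([616.2,  28.3]), array([26.1,  4. ]), 8.3)
to (np.float64(0.5857429264562405), np.float64(-0.045305116190388274), 0.056, np.float64(14.1)): turn shares [-0.01  0.03 -0.01], shift shares after turn [ 0.23 -0.01 -0.  ]
[0.23, -0.01, -0.0, -0.01, 0.03, -0.01]
```

jog_arm(
  commands=[0.05, 0, 0, 0, 0, 0, 70, 0.05, 0, 0, 0, 0, 0, 70, 0.04, 0, 0, 0, 0, 0, 70, 0.04, 0, 0, 0, 0, 0, 70, 0.03, 0, 0, 0, 0, 0, 70, 0.03, 0, 0, 0, 0, 0, 70, 0, 0, 0, 0, 0, 0, 70],
)

```text
t: 20.5
tool_pos: [0.5861, -0.046, 0.0558]
tool_rot: [3.118, 0.384, -0.007]
contact_force: [-7.4, -1.3, 3.5]
opening: 0.0697
grip_force: 3.7
```

jog_arm(
  commands=[0.03, 0, 0, 0, 0, 0, 70, 0.03, 0, 0, 0, 0, 0, 70, 0, 0, 0, 0, 0, 0, 70],
)

```text
t: 20.88
tool_pos: [0.5872, -0.0457, 0.0558]
tool_rot: [3.118, 0.384, -0.017]
contact_force: [-17.1, -5.2, 11.1]
opening: 0.07
grip_force: 9.0
```

```bash
python3 - <<'E'
from h import *
d=blk("scene"); 
cv2.imwrite("pics/s5.png",cv2.resize(d["image"][190:310,200:350],None,fx=5,fy=5,interpolation=cv2.INTER_CUBIC)[:,:,::-1])
E
```

```text
scene rect [641.9 -34. ] [ 93.2 130.8] 13.4 gauge-frame ctr [-43.8  -2.7]
org 18 [-46.2  59.5] (array([624.5,  25.8]), array([29.2,  6.3]), 13.0)
```

View pics/s5.png

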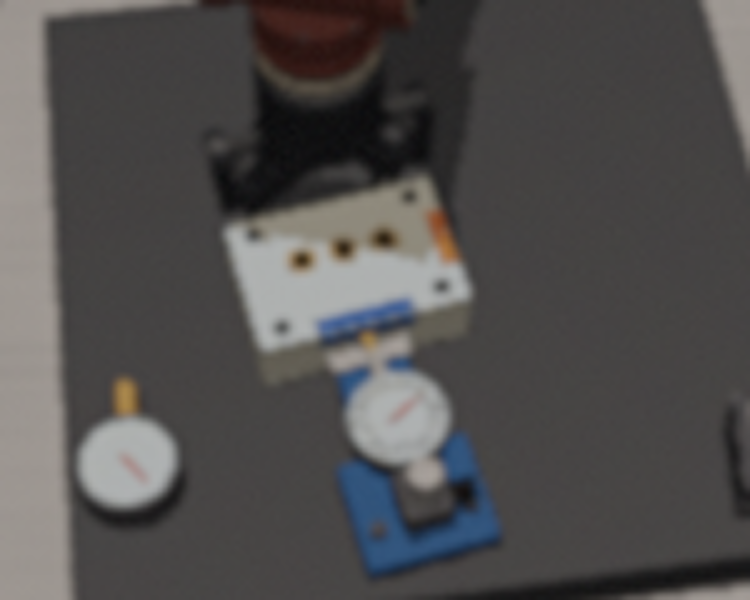

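The blue face is flat on the bar (crop (370,345)), plunger at its middle and the needle has turned. Ease off slightly and hold over a second.

jog_arm(
  commands=[-0.02, 0, 0, 0, 0, 0, 70, 0, 0, 0, 0, 0, 0, 70, 0, 0, 0, 0, 0, 0, 70, 0, 0, 0, 0, 0, 0, 70, 0, 0, 0, 0, 0, 0, 70, 0, 0, 0, 0, 0, 0, 70, 0, 0, 0, 0, 0, 0, 70, 0, 0, 0, 0, 0, 0, 70, 0, 0, 0, 0, 0, 0, 70, 0, 0, 0, 0, 0, 0, 70, 0, 0, 0, 0, 0, 0, 70, 0, 0, 0, 0, 0, 0, 70],
)

```text
t: 22.42
tool_pos: [0.5873, -0.0457, 0.0558]
tool_rot: [3.118, 0.384, -0.011]
contact_force: [-10.7, -2.1, 6.9]
opening: 0.0699
grip_force: 6.1
```

jog_arm(
  commands=[-0.2, 0, 0, 0, 0, 0, 70, -0.2, 0, 0, 0, 0, 0, 70, 0, 0, -0.63, 0, 0, 0, 85, 0, 0, -0.63, 0, 0, 0, 85, 0.6, 0, 0, 0, 0, 0, 85, 0.9, 0, 0, 0, 0, 0, 85, 0.9, 0, 0, 0, 0, 0, 85, 0, 0, 0, 0, 0, 0, 85, 0, 0, 0, 0, 0, 0, 85],
)

```text
t: 23.55
tool_pos: [0.7055, -0.016, 0.1312]
tool_rot: [-3.118, -0.384, 0.002]
contact_force: [0.2, -0.4, -0.6]
opening: 0.0852
grip_force: 0.0
```

```bash
python3 - <<'E'
from h import *
blk("scene");blk("top")
p=gplan(.024,.0,.13,0,1); p=gplan(.024,.0,.056,0,3,p); gplan(-.024,.0,.056,0,6,p)
E
```

```text
scene rect [661.3 -15. ] [32.3 82.2] 5.5 gauge-frame ctr [-20.3  11. ]
top rect [636.2 -71.5] [62.5 53.3] 13.7 gauge-frame ctr [-58.4 -37.7]
to (np.float64(0.7069769283668339), np.float64(-0.01485323971713546), 0.13, np.float64(14.1)): turn shares [-0.    0.   -0.02], shift shares after turn [ 0.03 -0.02  0.03]
[0.03, -0.02, 0.03, -0.0, 0.0, -0.02]
to (np.float64(0.7069769283668339), np.float64(-0.01485323971713546), 0.056, np.float64(14.1)): turn shares [-0.  0.  0.], shift shares after turn [0.   0.   1.24]
[0.0, 0.0, 0.41, -0.0, 0.0, 0.0]
[0.0, 0.0, 0.41, -0.0, 0.0, 0.0]
[0.0, 0.0, 0.42, -0.0, 0.0, 0.0]
to (np.float64(0.660423071633166), np.float64(-0.02654676028286454), 0.056, np.float64(14.1)): turn shares [-0.  0.  0.], shift shares after turn [-0.8  0.  -0. ]
[-0.13, 0.0, -0.0, -0.0, 0.0, 0.0]
[-0.13, 0.0, -0.0, -0.0, 0.0, 0.0]
[-0.13, 0.0, -0.0, -0.0, 0.0, 0.0]
[-0.14, 0.0, -0.0, -0.0, 0.0, 0.0]
[-0.13, 0.0, -0.0, -0.0, 0.0, 0.0]
[-0.14, 0.0, -0.0, -0.0, 0.0, 0.0]
```

jog_arm(
  commands=[0.03, -0.02, 0, 0, 0, 0, 85, 0, 0, 0.3, 0, 0, 0, 85, 0, 0, 0.4, 0, 0, 0, 85, 0, 0, 0.4, 0, 0, 0, 85, 0, 0, 0.14, 0, 0, 0, 85, 0, 0, 0, 0, 0, 0, 85],
)

```text
t: 24.4
tool_pos: [0.7068, -0.0143, 0.0555]
tool_rot: [-3.117, -0.384, 0.004]
contact_force: [0.5, 0.1, -0.2]
opening: 0.085
grip_force: 0.0
```

jog_arm(
  commands=[-0.08, 0, 0, 0, 0, 0, 85, -0.1, 0, 0, 0, 0, 0, 85, -0.1, 0, 0, 0, 0, 0, 85, -0.1, 0, 0, 0, 0, 0, 85, -0.1, 0, 0, 0, 0, 0, 85, -0.1, 0, 0, 0, 0, 0, 85, -0.1, 0, 0, 0, 0, 0, 85, -0.1, 0, 0, 0, 0, 0, 85, -0.1, 0, 0, 0, 0, 0, 85, 0, 0, 0, 0, 0, 0, 85],
)

```text
t: 25.65
tool_pos: [0.6568, -0.0273, 0.0584]
tool_rot: [3.118, 0.383, 0.003]
contact_force: [1.7, 0.6, 2.3]
opening: 0.0849
grip_force: 1.2
```

```bash
python3 - <<'E'
from h import *
blk("scene");blk("top");gplan(-.029,0,.056,0,1)
E
```

```text
scene rect [592.6 -88.6] [51.  47.3] 13.2 gauge-frame ctr [-104.9  -43.7]
blue 4 [-38.5 -18.3] (array([650.7, -47.8]), array([0.7, 6.2]), 3.6)
org 4 [-89.   60.7] (array([581.8,  16.5]), array([ 0.1, 14.2]), 86.7)
top rect [ 609.9 -100.3] [33.1 95.5] 81.5 gauge-frame ctr [-91.  -59.2]
blue 19 [-45.7 -19.5] (array([642.4, -48.8]), array([ 8.4, 24.4]), 28.9)
to (np.float64(0.6555737115567423), np.float64(-0.027764835341794653), 0.056, np.float64(14.1)): turn shares [ 0.01 -0.01 -0.01], shift shares after turn [-0.02  0.    0.04]
[-0.02, 0.0, 0.04, 0.01, -0.01, -0.01]
```

jog_arm(
  commands=[-0.055, 0.045, 0, 0, 0, 0.5, 85, -0.055, 0.045, 0, 0, 0, 0.5, 85, -0.055, 0.045, 0, 0, 0, 0.5, 85, -0.055, 0.045, 0, 0, 0, 0.5, 85, -0.055, 0.045, 0, 0, 0, 0.5, 85, -0.055, 0.045, 0, 0, 0, 0.5, 85, -0.055, 0.045, 0, 0, 0, 0.5, 85, -0.055, 0.045, 0, 0, 0, 0.5, 85, -0.055, 0.045, 0, 0, 0, 0.5, 85, -0.055, 0.045, 0, 0, 0, 0.5, 85],
)

```text
t: 27.0
tool_pos: [0.6254, -0.0552, 0.0581]
tool_rot: [3.115, -0.401, 0.005]
contact_force: [4.5, -1.1, 0.3]
opening: 0.0853
grip_force: 2.4
```

```bash
python3 - <<'E'
from h import *
blk("scene");d=blk("top")
cv2.imwrite("pics/t6.png",cv2.resize(d["image"][95:285,180:375],None,fx=3,fy=3,interpolation=cv2.INTER_CUBIC)[:,:,::-1])
E
```

```text
scene rect [560.2   2.8] [45.2 47. ] 76.7 gauge-frame ctr [-114.1   52.9]
blue 1 [-79.8 -19.7] (array([611.1, -59.2]), array([0., 0.]), 0.0)
org 11 [-94.6  64.8] (array([577.2,  18.5]), array([ 5.9, 15.3]), 73.1)
top rect [607.4 -47.1] [96.2 13.4] 77.4 gauge-frame ctr [-80.4  -7. ]
blue 46 [-83.3 -13.4] (array([608. , -51.3]), array([58.3, 10.3]), 77.4)
```

View pics/t6.png

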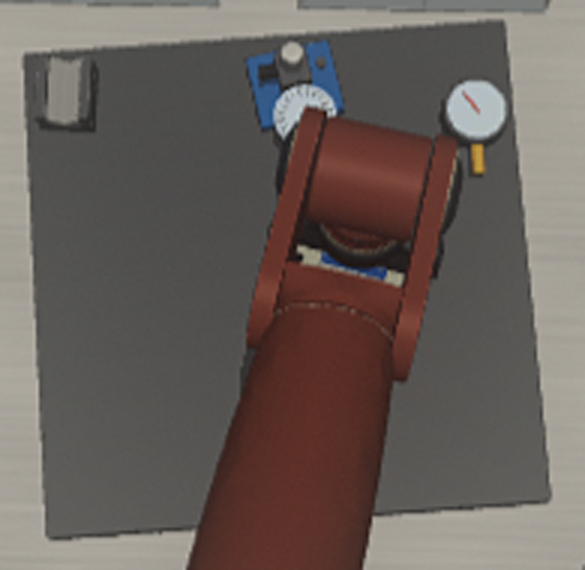

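The blue strip (crop (355,265)) has turned with the fingers, about −27° so far; continue the arc.

jog_arm(
  commands=[-0.055, 0.045, 0, 0, 0, 0.5, 85, -0.055, 0.045, 0, 0, 0, 0.5, 85, -0.055, 0.045, 0, 0, 0, 0.5, 85, -0.055, 0.045, 0, 0, 0, 0.5, 85, -0.055, 0.045, 0, 0, 0, 0.5, 85, -0.055, 0.045, 0, 0, 0, 0.5, 85, -0.055, 0.045, 0, 0, 0, 0.5, 85, -0.055, 0.045, 0, 0, 0, 0.5, 85, -0.055, 0.045, 0, 0, 0, 0.5, 85, -0.055, 0.045, 0, 0, 0, 0.5, 85, -0.055, 0.045, 0, 0, 0, 0.5, 85, 0.3, 0, 0, 0, 0, 0, 85, 0.1, 0, -0.7, 0, 0, 0, 85, 0, 0, -0.7, 0, 0, 0, 85, 0, 0, 0, 0, 0, 0, 85],
)

```text
t: 28.98
tool_pos: [0.5981, -0.0813, 0.1455]
tool_rot: [-2.89, 1.229, -0.01]
contact_force: [0.5, -0.3, -0.3]
opening: 0.0847
grip_force: 0.0
```

```bash
python3 - <<'E'
from h import *
blk("scene");blk("top"); o=ctrl.get_obs(); print(2*np.degrees(np.arctan2(o["tool_rot"][1],o["tool_rot"][0])), R.from_euler("z",-GY).apply(o["tool_pos"]-[*G,0]))
E
```

```text
scene rect [539.3 -25.3] [131.3  92.6] 43.7 gauge-frame ctr [-141.2   30.7]
blue 2 [-138.7  -16.5] (array([553.2, -70.5]), array([3.9, 0. ]), 179.2)
org 26 [-87.1  61.2] (array([583.9,  16.8]), array([ 8.1, 33. ]), 42.2)
top rect [568.5  30. ] [37.9 83.7] 74.8 gauge-frame ctr [-99.4  77.2]
blue 12 [-101.2    9.5] (array([582.3, -36.5]), array([11.8,  5.9]), 48.0)
org 47 [-89.9  62.9] (array([581.6,  18.7]), array([10.3, 37.8]), 44.2)
-46.104819906124575 [-0.10029636 -0.03641892  0.14077993]
```

```bash
python3 - <<'E'
from h import *
p=gplan(-.1785,.0952,.145,-60,4); p=gplan(-.1785,.0952,.057,-60,3,p)
E
```

```text
to (np.float64(0.48738569614964333), np.float64(0.0281465362513029), 0.145, np.float64(-45.9)): turn shares [ 0.01  0.01 -0.04], shift shares after turn [-2.55  0.03 -0.07]
[-0.64, 0.01, -0.02, 0.0, 0.0, -0.01]
[-0.64, 0.01, -0.02, 0.0, 0.0, -0.01]
[-0.64, 0.01, -0.01, 0.0, 0.0, -0.01]
[-0.63, 0.01, -0.02, 0.0, 0.0, -0.01]
to (np.float64(0.48738569614964333), np.float64(0.0281465362513029), 0.057, np.float64(-45.9)): turn shares [0.01 0.01 0.  ], shift shares after turn [-0.   -0.    1.47]
[0.0, -0.0, 0.49, 0.0, 0.0, 0.0]
[0.0, -0.0, 0.49, 0.0, 0.0, 0.0]
[0.0, -0.0, 0.49, 0.0, 0.0, 0.0]
```

jog_arm(
  commands=[-0.5, 0.01, 0, 0, 0, 0, 85, -0.7, 0.01, 0, 0, 0, 0, 85, -0.7, 0.01, 0, 0, 0, 0, 85, -0.65, 0, 0, 0, 0, 0, 85, 0, 0, 0, 0, 0, 0, 85, 0, 0, 0.5, 0, 0, 0, 85, 0, 0, 0.5, 0, 0, 0, 85, 0, 0, 0.35, 0, 0, 0, 85, 0, 0, 0.1, 0, 0, 0, 85, 0.1, 0, 0, 0, 0, 0, 85, 0.1, 0, 0, 0, 0, 0, 85, 0.08, 0, 0, 0, 0, 0, 85, 0.03, 0, 0, 0, 0, 0, 85, 0, 0, 0, 0, 0, 0, 85],
)

```text
t: 30.82
tool_pos: [0.5009, 0.0162, 0.055]
tool_rot: [-2.889, 1.231, 0.002]
contact_force: [-3.2, 3.0, 3.4]
opening: 0.0852
grip_force: 2.3
```

jog_arm(
  commands=[0.055, -0.045, 0, 0, 0, 0.5, 85, 0.055, -0.045, 0, 0, 0, 0.5, 85, 0.055, -0.045, 0, 0, 0, 0.5, 85, 0.055, -0.045, 0, 0, 0, 0.5, 85, 0.055, -0.045, 0, 0, 0, 0.5, 85, 0.055, -0.045, 0, 0, 0, 0.5, 85, 0.055, -0.045, 0, 0, 0, 0.5, 85, 0.055, -0.045, 0, 0, 0, 0.5, 85, 0.055, -0.045, 0, 0, 0, 0.5, 85, 0.055, -0.045, 0, 0, 0, 0.5, 85, 0.03, -0.02, 0, 0, 0, 0.24, 85, 0, 0, 0, 0, 0, 0, 85],
)

```text
t: 32.33
tool_pos: [0.5428, 0.0006, 0.0549]
tool_rot: [-2.471, 1.937, 0.0]
contact_force: [0.1, 6.4, 1.4]
opening: 0.0851
grip_force: 2.6
```

```bash
python3 - <<'E'
from h import *
blk("scene");blk("top"); o=ctrl.get_obs(); print(2*np.degrees(np.arctan2(o["tool_rot"][1],o["tool_rot"][0])), R.from_euler("z",-GY).apply(o["tool_pos"]-[*G,0]),o["q"])
E
```

```text
scene rect [555.9 -55.5] [135.7  91. ] 14.0 gauge-frame ctr [-132.4   -2.6]
blue 39 [-131.9  -43. ] (array([567.2, -94.4]), array([54. ,  9.1]), 14.2)
org 27 [-70.2  -1.6] (array([614.5, -39.1]), array([11.9, 29.7]), 14.8)
top rect [556.1 -89.5] [ 53.1 140.9] 82.8 gauge-frame ctr [-140.5  -35.6]
blue 77 [-133.8  -39.9] (array([563.8, -91.8]), array([58.8,  9.4]), 13.6)
org 2 [-71.8 -12. ] (array([617. , -49.8]), array([2.1, 0. ]), -176.8)
283.8447399682021 [-0.13150386  0.05490115  0.05486897] [-1.37015199e-01  3.62259808e-02  1.94240657e+00  1.72760733e-03
  1.16201796e+00  2.76225520e+00]
```

```bash
python3 - <<'E'
from h import *
o=ctrl.get_obs(); r=R.from_rotvec(o["tool_rot"]); p=o["tool_pos"]+r.apply([-.02,0,-.07])
q=gplan(-.228,0,.125,0,16,(p,r)); gplan(-.228,0,.057,0,3,q)
E
```

```text
to (np.float64(0.46256918051507767), np.float64(-0.07624422268721313), 0.125, np.float64(14.1)): turn shares [ -0.02  -0.   -15.75], shift shares after turn [-1.61  1.25 -0.  ]
[0.08, 0.1, -0.0, -0.0, -0.0, -0.98]
[0.07, 0.11, -0.0, -0.0, -0.0, -0.98]
[0.06, 0.11, -0.0, -0.0, -0.0, -0.98]
[0.05, 0.12, -0.0, -0.0, -0.0, -0.98]
[0.03, 0.12, -0.0, -0.0, -0.0, -0.98]
[0.02, 0.13, -0.0, -0.0, -0.0, -0.98]
[0.01, 0.13, -0.0, -0.0, -0.0, -0.98]
[-0.0, 0.13, -0.0, -0.0, -0.0, -0.98]
[-0.02, 0.12, -0.0, -0.0, -0.0, -0.98]
[-0.03, 0.12, -0.0, -0.0, -0.0, -0.98]
[-0.04, 0.12, -0.0, -0.0, -0.0, -0.98]
[-0.05, 0.12, -0.0, -0.0, -0.0, -0.98]
[-0.06, 0.11, -0.0, -0.0, -0.0, -0.98]
[-0.07, 0.1, -0.0, -0.0, -0.0, -0.98]
[-0.08, 0.1, -0.0, -0.0, -0.0, -0.98]
[-0.1, 0.09, -0.01, -0.0, -0.0, -0.98]
to (np.float64(0.46256918051507767), np.float64(-0.07624422268721313), 0.057, np.float64(14.1)): turn shares [-0.01 -0.01 -0.07], shift shares after turn [ 0.   -0.    1.14]
[0.0, -0.0, 0.38, -0.0, -0.0, -0.02]
[0.0, -0.0, 0.38, -0.0, -0.0, -0.02]
[0.0, -0.0, 0.38, -0.0, -0.0, -0.02]
```

jog_arm(
  commands=[-0.33, 0, 0, 0, 0, 0, 85, 0, 0, -0.58, 0, 0, 0, 50, 0, 0, -0.58, 0, 0, 0, 50, 0.08, 0.1, 0, 0, 0, -0.98, 50, 0.07, 0.11, 0, 0, 0, -0.98, 50, 0.06, 0.11, 0, 0, 0, -0.98, 50, 0.05, 0.12, 0, 0, 0, -0.98, 50, 0.03, 0.12, 0, 0, 0, -0.98, 50, 0.02, 0.13, 0, 0, 0, -0.98, 50, 0.01, 0.13, 0, 0, 0, -0.98, 50, 0, 0.13, 0, 0, 0, -0.98, 50, -0.02, 0.12, 0, 0, 0, -0.98, 50, -0.03, 0.12, 0, 0, 0, -0.98, 50, -0.04, 0.12, 0, 0, 0, -0.98, 50, -0.05, 0.12, 0, 0, 0, -0.98, 50, -0.06, 0.11, 0, 0, 0, -0.98, 50, -0.07, 0.1, 0, 0, 0, -0.98, 50, -0.08, 0.1, 0, 0, 0, -0.98, 50, -0.1, 0.09, 0, 0, 0, -0.98, 50, 0, 0, 0, 0, 0, 0, 50],
)

```text
t: 34.92
tool_pos: [0.4616, -0.0771, 0.1237]
tool_rot: [3.119, 0.372, -0.0]
contact_force: [-0.1, 0.1, 0.4]
opening: 0.0499
grip_force: 0.0
```

```bash
python3 - <<'E'
from h import *
blk("scene");q=gplan(-.228,0,.057,0,3);gplan(-.16,0,.057,0,10,q)
E
```

```text
scene rect [556.6 -55.6] [133.5  90. ] 13.8 gauge-frame ctr [-131.8   -2.9]
blue 37 [-132.  -43.] (array([564.2, -95.1]), array([54.6,  9.1]), 13.7)
org 27 [-70.2  -1. ] (array([615.4, -38.6]), array([10.7, 30.5]), 16.0)
to (np.float64(0.46256918051507767), np.float64(-0.07624422268721313), 0.057, np.float64(14.1)): turn shares [ 0.    0.   -0.09], shift shares after turn [ 0.02 -0.01  1.11]
[0.01, -0.0, 0.37, 0.0, 0.0, -0.03]
[0.0, -0.0, 0.37, 0.0, 0.0, -0.03]
[0.01, -0.01, 0.37, 0.0, 0.0, -0.03]
to (np.float64(0.5285204775544405), np.float64(-0.05967840188576359), 0.057, np.float64(14.1)): turn shares [0. 0. 0.], shift shares after turn [1.13 0.   0.  ]
[0.11, 0.0, 0.0, 0.0, 0.0, 0.0]
[0.11, 0.0, 0.0, 0.0, 0.0, 0.0]
[0.11, 0.0, 0.0, 0.0, 0.0, 0.0]
[0.11, 0.0, 0.0, 0.0, 0.0, 0.0]
[0.11, 0.0, 0.0, 0.0, 0.0, 0.0]
[0.12, 0.0, 0.0, 0.0, 0.0, 0.0]
[0.11, 0.0, 0.0, 0.0, 0.0, 0.0]
[0.12, 0.0, 0.0, 0.0, 0.0, 0.0]
[0.11, 0.0, 0.0, 0.0, 0.0, 0.0]
[0.12, 0.0, 0.0, 0.0, 0.0, 0.0]
```

jog_arm(
  commands=[0, 0, 0.4, 0, 0, -0.03, 50, 0, 0, 0.4, 0, 0, -0.03, 50, 0, 0, 0.31, 0, 0, -0.03, 50, 0.11, 0, 0, 0, 0, 0, 50, 0.11, 0, 0, 0, 0, 0, 50, 0.11, 0, 0, 0, 0, 0, 50, 0.11, 0, 0, 0, 0, 0, 50, 0.11, 0, 0, 0, 0, 0, 50, 0.11, 0, 0, 0, 0, 0, 50, 0.11, 0, 0, 0, 0, 0, 50, 0.11, 0, 0, 0, 0, 0, 50, 0.11, 0, 0, 0, 0, 0, 50, 0.11, 0, 0, 0, 0, 0, 50, 0, 0, 0, 0, 0, 0, 50],
)

```text
t: 36.72
tool_pos: [0.5263, -0.0614, 0.0583]
tool_rot: [3.117, 0.388, -0.002]
contact_force: [-4.5, -0.8, 2.8]
opening: 0.05
grip_force: 2.0
```

```bash
python3 - <<'E'
from h import *
blk("scene");gplan(-.141,0,.057,0,1)
E
```

```text
scene rect [598.9 -44.4] [135.9  90. ] 14.1 gauge-frame ctr [-88.   -2.3]
blue 41 [-88.8 -42.7] (array([608.4, -83.9]), array([51.3,  8.4]), 14.7)
org 27 [-25.3   0.5] (array([659.4, -27.5]), array([ 9.6, 30. ]), 18.5)
to (np.float64(0.5469480458448507), np.float64(-0.05504971666182917), 0.057, np.float64(14.1)): turn shares [0.01 0.01 0.02], shift shares after turn [ 0.36 -0.02  0.02]
[0.36, -0.02, 0.02, 0.01, 0.01, 0.02]
```

jog_arm(
  commands=[0.06, 0, 0, 0, 0, 0, 50, 0.06, 0, 0, 0, 0, 0, 50, 0.06, 0, 0, 0, 0, 0, 50, 0.06, 0, 0, 0, 0, 0, 50, 0.05, 0, 0, 0, 0, 0, 50, 0.03, 0, 0, 0, 0, 0, 50, 0.03, 0, 0, 0, 0, 0, 50, 0.03, 0, 0, 0, 0, 0, 50, 0, 0, 0, 0, 0, 0, 50],
)

```text
t: 37.9
tool_pos: [0.5471, -0.0559, 0.0578]
tool_rot: [3.117, 0.388, -0.006]
contact_force: [-7.6, -1.7, 7.3]
opening: 0.0501
grip_force: 4.4
```

```bash
python3 - <<'E'
from h import *
blk("scene");gplan(-.141,0,.057,0,1)
E
```

```text
scene rect [619.5 -38.9] [135.3  90.5] 14.1 gauge-frame ctr [-66.7  -2. ]
blue 46 [-66.9 -42.3] (array([628.9, -78. ]), array([54.4,  9. ]), 14.5)
org 23 [-5.1 -0.8] (array([678.2, -22.5]), array([ 9.6, 30.4]), 15.0)
to (np.float64(0.5469480458448507), np.float64(-0.05504971666182917), 0.057, np.float64(14.1)): turn shares [0.   0.04 0.02], shift shares after turn [ 0.   -0.01  0.01]
[0.0, -0.01, 0.01, 0.0, 0.04, 0.02]
```

jog_arm(
  commands=[0.03, 0, 0, 0, 0, 0, 50, 0.03, 0, 0, 0, 0, 0, 50, 0, 0, 0, 0, 0, 0, 50],
)

```text
t: 38.33
tool_pos: [0.5485, -0.0555, 0.0578]
tool_rot: [3.117, 0.389, -0.015]
contact_force: [-17.1, -3.6, 12.9]
opening: 0.0506
grip_force: 9.1
```

Force rose as before at contact; ease, hold, and check.

jog_arm(
  commands=[-0.02, 0, 0, 0, 0, 0, 50, 0, 0, 0, 0, 0, 0, 50, 0, 0, 0, 0, 0, 0, 50, 0, 0, 0, 0, 0, 0, 50, 0, 0, 0, 0, 0, 0, 50, 0, 0, 0, 0, 0, 0, 50, 0, 0, 0, 0, 0, 0, 50, 0, 0, 0, 0, 0, 0, 50, 0, 0, 0, 0, 0, 0, 50, 0, 0, 0, 0, 0, 0, 50, 0, 0, 0, 0, 0, 0, 50, -0.03, 0, 0, 0, 0, 0, 50, -0.06, 0, 0, 0, 0, 0, 50, -0.2, 0, 0, 0, 0, 0, 50, -0.3, 0, 0, 0, 0, 0, 50, 0, 0, -0.6, 0, 0, 0, 50, -0.3, 0, -0.9, 0, 0, 0, 50, 0, 0, 0, 0, 0, 0, 50],
)

```text
t: 40.58
tool_pos: [0.5009, -0.069, 0.1528]
tool_rot: [3.114, 0.387, 0.015]
contact_force: [0.2, 0.2, -0.1]
opening: 0.0499
grip_force: 0.0
```

```bash
python3 - <<'E'
from h import *
d=blk("scene")
a=cv2.resize(d["image"][190:310,200:350],None,fx=5,fy=5,interpolation=cv2.INTER_CUBIC); cv2.imwrite("pics/s7.png",a[:,:,::-1])
w=cloud(d)
for c,n in [("scene","vblock"),("scene","pgauge"),("scene","tissues"),("scene","bottle")]:
    for s in nets.silhouettes(c,n)[:2]: print(n,np.nanmedian(w[s["mask"]],0).round(3))
E
```

```text
scene rect [622.7 -38.2] [133.2  89.9] 14.6 gauge-frame ctr [-63.4  -2.1]
blue 46 [-65.2 -42.4] (array([632.2, -77.4]), array([51.8,  8.8]), 15.6)
org 28 [-2.4 -0.7] (array([681.4, -22. ]), array([10.4, 29.6]), 16.6)
vblock [ 0.588 -0.4    0.005]
vblock [ 0.776 -0.006  0.07 ]
pgauge [ 0.767 -0.164  0.077]
tissues [0.583 0.376 0.082]
tissues [ 0.773 -0.006  0.07 ]
bottle [ 0.628 -0.424  0.09 ]
bottle [ 0.517 -0.403  0.091]
```

View pics/s7.png

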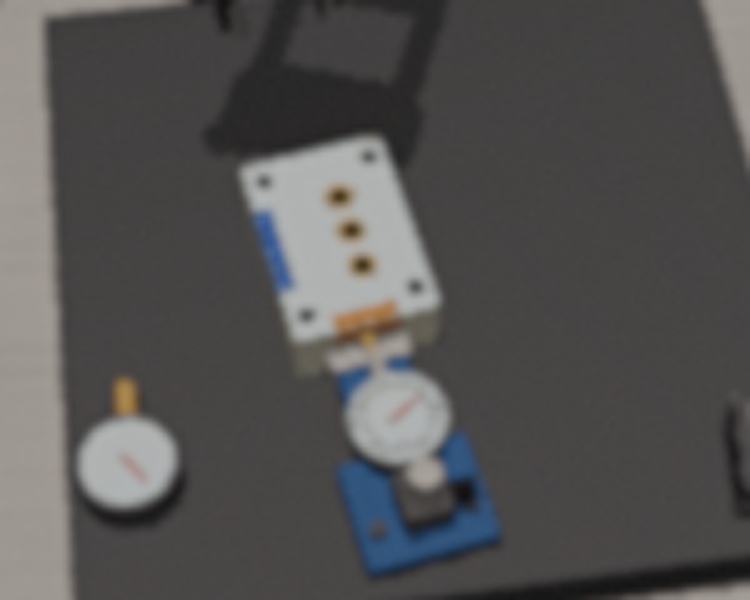

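The orange face rests on the bar (crop (370,345)) with the plunger at its middle. The needle shows the same reading as with the blue face, and the gripper is clear.

```bash
python3 -c "
from station import job; print(job.finish_job())"
```

```text
the job is handed in; nothing more can be done
None
```

The wash bottle stands upright in the free half of the tray. The white block was held over a second against the stop bar on its blue face, then on its orange face, where it rests now. The job was handed in after about 41 s; no verdict came back.

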